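Find the sample tin with the loose load by shaking

TASK

Each of the three identical closed black sample tins is packed with a heavy load; in two it is packed tight, in one it has come loose and slides about inside. Pick the tins up one at a time and shake gently, without hard jerks, until you have felt the load shift in one of them, and stand that tin upright in the middle of the white scale for repacking. Put a tight tin back upright where it stood, never on the scale, and leave the scale in its place and the other things on the worktop alone.

Things in the scene. Friction and masses are not known exactly. Their poses are not given: they have to be found in the camera images.
- tin_a_mid (a point): centre (half-way up the axis, 39 mm over the underside; z up) of one of three identical closed black labelled tins, 64 mm across, 78 mm high, lid fixed on (top 22 mm); a grip of 40 to 80 N suits. Each weighs 0.44 to 0.58 kg with its load of 0.30 kg; the weight differs at random and tells nothing. Exactly one of the three, not always the same, has a loose load
- tin_a: the same tin; origin under its centre. A loose load slides up to 10 mm from the axis when jerked sideways over 1.5 m/s2 or tilted over 0.2 rad, and stays there: after a 3 cm stroke in 0.2 to 0.3 s it lies on the leading side. From forward to backward stroke the moment at the hand, read at rest, changes by 0.04 to 0.06 Nm (tight: under 0.02). Jerks that throw it at over 0.5 m/s are too hard
- tin_b_mid (a point): centre (half-way up the axis, 39 mm over the underside; z up) of one of three identical closed black labelled tins, 64 mm across, 78 mm high, lid fixed on (top 22 mm); a grip of 40 to 80 N suits. Each weighs 0.44 to 0.58 kg with its load of 0.30 kg; the weight differs at random and tells nothing. Exactly one of the three, not always the same, has a loose load
- tin_b: the same tin; origin under its centre. A loose load slides up to 10 mm from the axis when jerked sideways over 1.5 m/s2 or tilted over 0.2 rad, and stays there: after a 3 cm stroke in 0.2 to 0.3 s it lies on the leading side. From forward to backward stroke the moment at the hand, read at rest, changes by 0.04 to 0.06 Nm (tight: under 0.02). Jerks that throw it at over 0.5 m/s are too hard
- tin_c_mid (a point): centre (half-way up the axis, 39 mm over the underside; z up) of one of three identical closed black labelled tins, 64 mm across, 78 mm high, lid fixed on (top 22 mm); a grip of 40 to 80 N suits. Each weighs 0.44 to 0.58 kg with its load of 0.30 kg; the weight differs at random and tells nothing. Exactly one of the three, not always the same, has a loose load
- tin_c: the same tin; origin under its centre. A loose load slides up to 10 mm from the axis when jerked sideways over 1.5 m/s2 or tilted over 0.2 rad, and stays there: after a 3 cm stroke in 0.2 to 0.3 s it lies on the leading side. From forward to backward stroke the moment at the hand, read at rest, changes by 0.04 to 0.06 Nm (tight: under 0.02). Jerks that throw it at over 0.5 m/s are too hard
- scale_top (a point): the middle of the flat top of the white scale, 32 mm above the worktop, z up; the scale is 160x169 mm and 0.8 kg and stands loose on the worktop
- scale: the same scale; origin at the centre of its underside
- mug: yellow mug, 78x113x102 mm; a bystander; origin at the centre of its underside
- pale_tin: pale grey sample tin, 68 mm across, 60 mm high, not one of the three black ones; a bystander; origin at the centre of its underside
- grinder_brush: wooden grinder brush, 138 mm long; a bystander; origin at the centre of its underside

How it is judged (in metres and radians):
On the way:
1. the tin with the loose load is held clear of the worktop and shaken so that its load has slid from the middle (over 6 mm) (((distance between loose_load_c0 and tin_a_mid below 0.045 m and height (world z) of tin_a_mid above 0.046 m and horizontal distance between loose_load_c0 and tin_a_mid above 0.006 m) or (distance between loose_load_c0 and tin_b_mid below 0.045 m and height (world z) of tin_b_mid above 0.046 m and horizontal distance between loose_load_c0 and tin_b_mid above 0.006 m) or (distance between loose_load_c0 and tin_c_mid below 0.045 m and height (world z) of tin_c_mid above 0.046 m and horizontal distance between loose_load_c0 and tin_c_mid above 0.006 m))), for 0.1 s.
At the end, for the whole second after the job is handed in: The tin that holds the loose load stands upright (within 0.1 rad) on the scale, its axis within 40 mm of the middle of the scale top; the two other tins stand upright on the worktop within 30 mm of where each stood at the start (((distance between loose_load_c0 and tin_a_mid below 0.045 m and (horizontal distance between tin_a_mid and scale_top below 0.04 m and z of tin_a_mid in the frame of scale_top between 0.035 and 0.043 m) and (height (world z) of tin_b_mid below 0.042 m and horizontal distance between tin_b_mid and scale_top above 0.105 m and distance of tin_b_mid from where it was at the start of the episode below 0.03 m) and (height (world z) of tin_c_mid below 0.042 m and horizontal distance between tin_c_mid and scale_top above 0.105 m and distance of tin_c_mid from where it was at the start of the episode below 0.03 m)) or (distance between loose_load_c0 and tin_b_mid below 0.045 m and (horizontal distance between tin_b_mid and scale_top below 0.04 m and z of tin_b_mid in the frame of scale_top between 0.035 and 0.043 m) and (height (world z) of tin_a_mid below 0.042 m and horizontal distance between tin_a_mid and scale_top above 0.105 m and distance of tin_a_mid from where it was at the start of the episode below 0.03 m) and (height (world z) of tin_c_mid below 0.042 m and horizontal distance between tin_c_mid and scale_top above 0.105 m and distance of tin_c_mid from where it was at the start of the episode below 0.03 m)) or (distance between loose_load_c0 and tin_c_mid below 0.045 m and (horizontal distance between tin_c_mid and scale_top below 0.04 m and z of tin_c_mid in the frame of scale_top between 0.035 and 0.043 m) and (height (world z) of tin_a_mid below 0.042 m and horizontal distance between tin_a_mid and scale_top above 0.105 m and distance of tin_a_mid from where it was at the start of the episode below 0.03 m) and (height (world z) of tin_b_mid below 0.042 m and horizontal distance between tin_b_mid and scale_top above 0.105 m and distance of tin_b_mid from where it was at the start of the episode below 0.03 m))) and angle between each of tin_a_mid, tin_b_mid, tin_c_mid's own z axis and vertical below 0.1 rad); the robot touches nothing.
It fails at once if a tight tin is set on the scale ((not (distance between loose_load_c0 and tin_a_mid below 0.045 m) and contact force between tin_a and scale above 0.1 N) or (not (distance between loose_load_c0 and tin_b_mid below 0.045 m) and contact force between tin_b and scale above 0.1 N) or (not (distance between loose_load_c0 and tin_c_mid below 0.045 m) and contact force between tin_c and scale above 0.1 N)).
It fails at once if shaken or set down roughly: the loose load strikes its tin with more than 60 N (about 0.5 m/s) (contact force between loose_load_c0 and tin_a above 60 N or contact force between loose_load_c0 and tin_b above 60 N or contact force between loose_load_c0 and tin_c above 60 N).
It fails at once if a tin is tipped by more than 0.9 rad (angle between any of tin_a_mid, tin_b_mid, tin_c_mid's own z axis and vertical above 0.9 rad).
It fails at once if the scale is shifted by more than 40 mm (distance of scale_top from where it was at the start of the episode above 0.04 m).
It fails at once if a bystander is moved by more than 20 mm (distance of any of mug, pale_tin, grinder_brush from where it was at the start of the episode above 0.02 m).
It also fails if it takes over 72 s, if anything falls off the work surface, if the arm or the gripper's body presses on something with over 40 N, if the wrist force passes 120 N, or if a joint passes its speed limit or range.

ROBOT

A 6-joint arm with a two-finger parallel gripper is mounted at the origin on a cart in front of the work surface, level with it; the furniture and walls round the work are solid. World frame = base frame: x ahead of the robot, y to its left, z up, the work surface at z = 0. Lengths are in mm, angles in rad, forces in N, time in s.
With the tool pointing down it reaches from about 350 to 775 mm from the base axis. Payload 7.3 kg.
Tool frame: the origin (TCP) lies at the very end of the fingers, on their centre line; the grasp point (between the pads) lies 19 mm behind it; z points along the fingers, y is the line along which they close (so a half turn about z gives the same grasp; the last joint's range is limited). The gripper opens to 92 mm and grips with 3 to 60 N. Pads are 19 mm wide; open, the fingers measure 130 mm over their backs; the gripper's body (75 mm by 190 mm) begins 47 mm behind the grasp point.
Start: joints at [-1.339, 0.342, 1.524, -0, 1.275, -0.146], TCP at [193.683, -487.987, 226.741] pointing down, gripper open.
Joint ranges: [-2.53, 2.53], [-0.77, 2.02], [0.04, 2.7], [-1, 4.14], [0.28, 2.66], [-3.11, 3.11]. Speed limits (rad/s): [2.57, 2.57, 3.14, 3.14, 3.14, 3.14].

INTERFACE

Orientations are given as [roll, pitch, yaw] about the fixed x, y, z axes, in that order (R = Rz(yaw) Ry(pitch) Rx(roll)).
In Python, from plant import * gives the robot as it stands.
- The arm moves only by the tool arm_command, never from a script. Its arguments are lists of equal length, an entry for each row: "gripper": the finger opening in mm, from 0 to 91.8; "dp": the shift along the tool's x, y, z in units of 25 mm (1.0 is 25 mm), a list of three; "twist": the turn about the tool's z in units of 5 degrees (1.0 is 5 degrees). A call has exactly 5 rows; each row shifts and turns the commanded pose from where the row before left it, along the tool's axes as they then stand; what a row does not reach is not made up. A row lasts 1/8 s, in which the tool goes at most 62.5 mm and 10.7 degrees, less where a joint would pass 70% of its speed; a pose out of reach is approached as far as the arm can. A call is refused whole if a number of a shift passes 1 or a number of a turn 1, either way. A call with a gripper value outside its range is refused whole. The fingers move at their own pace and stop on an object; the grip force is fixed at half the most. Time passes only in rows, so rows that do not move let the fingers close, or fill a call up. It gives the time, the measured TCP pose, the force, the opening and the grip force at its end, in the units of the state.
- get_obs(): the state, without advancing time (a new reading comes with each control period).
- capture(name): name is "side" or "top"; returns the picture (420x560x3 uint8, red, green, blue); there is no depth.
- get_calibration(name): a dict with "mtx" (3x3 intrinsics, pixels), "position" and "attitude" of the camera in the world. Camera axes: x right, y down, z forward; pixel columns grow to the right and rows downward; lengths in mm; the calibration is good to about 2 mm. A picture is of the moment at which its call begins. get_calibration takes no time and is no camera call.
- close_job(): hands the job in; it is judged then, once.
The state is a dict: "time": time; "joint_positions": joint angles; "dq": joint speeds; "tau": joint torques, N m; "tool_pos": TCP position; "tcp_rot": TCP orientation; "contact_force": force on the tool from outside, world axes, zero at the start; "moment": the same for the moment, N m; "grip_width": finger opening in mm; "finger_force": force on a finger pad.
Only numpy, scipy, OpenCV 4.12 (cv2) and the standard library are available. Lean on these libraries where they do the work, as an engineer would, in place of code of your own. Each camera call takes 0.05 s, during which the arm holds its last target. There are 200 camera calls.

## Working session

There is one attempt and no reset: what is moved stays moved. The work goes in short steps, Python scripts to look and compute and a tool call to move; the robot and the scene stay as the last step left them, time stands still between calls to the robot, and variables do not carry over. Pictures are saved under pics/ and viewed, at most 10 in all, crops included, and the job is handed in when it is done.

Besides the shell and the picture viewer there is one more tool, called after ">>>" in YAML: its name, and indented under it one key for each argument. arm_command: Moves the arm, as the interface text tells. Its arguments: {"type":"object","properties":{"gripper":{"type":"array"},"dp":{"type":"array"},"twist":{"type":"array"}},"required":["gripper","dp","twist"]}

```bash
mkdir -p pics; python3 - <<'E'
from plant import *
import cv2
for n in("side","top"):
    cv2.imwrite(f"pics/{n}0.png",capture(n)[:,:,::-1]); print(n,get_calibration(n))
print(get_obs())
E
```

```text
side {'mtx': array([[466.08490923,   0.        , 281.67686484],
       [  0.        , 466.08490923, 212.56166806],
       [  0.        ,   0.        ,   1.        ]]), 'position': array([ 247.06692839,  461.8465869 , 1039.09566485]), 'attitude': array([-2.61493474, -0.00437437, -2.50684454])}
top {'mtx': array([[429.75541062,   0.        , 281.6877928 ],
       [  0.        , 429.75541062, 208.1229384 ],
       [  0.        ,   0.        ,   1.        ]]), 'position': array([ 488.76595192,   -5.27144318, 1238.78999877]), 'attitude': array([-3.06426158,  0.00539924, -1.56292145])}
{'time': 0.1, 'joint_positions': array([-1.33904560e+00,  3.42627035e-01,  1.52490617e+00, -2.06115528e-05,
        1.27540803e+00, -1.46030622e-01]), 'dq': array([ 4.55576278e-04, -1.75070386e-03, -3.24559458e-03, -3.92438489e-05,
        4.22499377e-04,  1.04273877e-03]), 'tau': array([ 1.76458303e-03, -4.32003450e+01, -2.44694209e+01,  7.17797340e-02,
        5.26439014e-02, -5.60283740e-05]), 'tool_pos': array([ 193.56739587, -487.62589498,  226.13331407]), 'tcp_rot': array([-3.14025556e+00, -1.76733276e-04,  3.77787249e-01]), 'contact_force': array([ 0.09390676,  1.05839414, -0.45211332]), 'moment': array([ 0.00077805, -0.01496921,  0.00411976]), 'finger_force': 0.0, 'grip_width': 92.08807554208573}
```

View pics/top0.png

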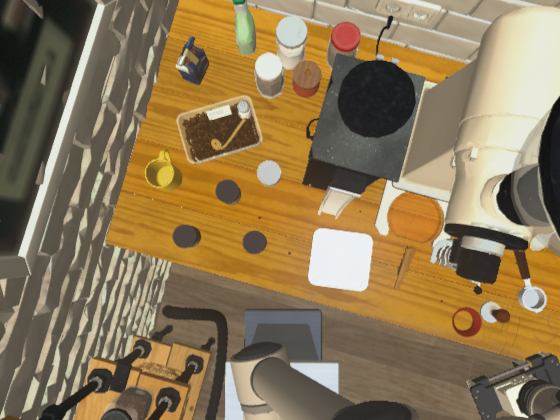

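View pics/side0.png

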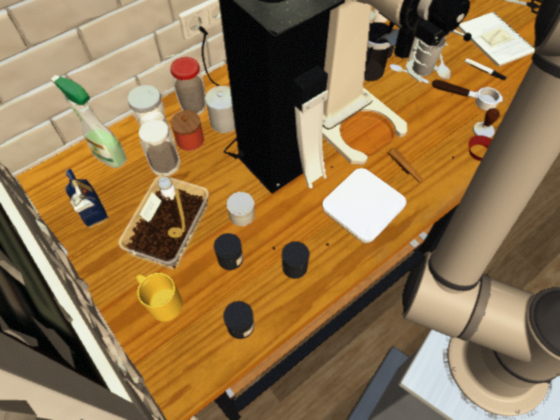

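The top view shows the three black tins at about (228,191), (186,236) and (255,242). The white scale is at (340,259), the pale tin at (268,173), the mug at (163,172) and the brush at (403,268). In the side view the tins are at (229,251), (239,320) and (295,259), and the scale is at (365,205).

```bash
cat > h.py <<'E'
from plant import *
import cv2, numpy as np
from scipy.spatial.transform import Rotation as R
def cam(n):
    c=get_calibration(n); A=R.from_euler('xyz',c['attitude']).as_matrix(); K=c['mtx']
    return K,A,c['position'],K@np.hstack([A.T,(-A.T@c['position'])[:,None]])
def tri(a,b):  # a side px, b top px
    X=cv2.triangulatePoints(cam('side')[3],cam('top')[3],np.array(a,float).reshape(2,1),np.array(b,float).reshape(2,1)).ravel()
    return X[:3]/X[3]
def ray(n,p,z):
    K,A,o,_=cam(n); d=A@np.linalg.solve(K,[p[0],p[1],1]); return o+d*(z-o[2])/d[2]
def blobs(im,kind,amin):
    hsv=cv2.cvtColor(im,cv2.COLOR_RGB2HSV)
    m=(hsv[...,2]<75) if kind=='black' else ((hsv[...,1]<25)&(hsv[...,2]>215))
    m=cv2.morphologyEx(m.astype(np.uint8),cv2.MORPH_OPEN,np.ones((3,3)))
    out=[]
    for c in cv2.findContours(m,cv2.RETR_EXTERNAL,cv2.CHAIN_APPROX_NONE)[0]:
        h=cv2.convexHull(c); a=cv2.contourArea(h)
        if a>amin:
            M=cv2.moments(h); out.append((M['m10']/M['m00'],M['m01']/M['m00'],a,cv2.boundingRect(h)))
    return out
E
cat > loc.py <<'E'
from h import *
s,t=capture('side'),capture('top')
near=lambda bl,p:min(bl,key=lambda b:np.hypot(b[0]-p[0],b[1]-p[1]))
bs,bt=blobs(s,'black',200),blobs(t,'black',200)
for n,a,b in(('P',(229,251),(228,191)),('Q',(239,320),(186,236)),('S',(295,259),(255,242))):
    u,v=near(bs,a),near(bt,b); print(n,u,v,tri(u[:2],v[:2]).round(1),ray('top',v[:2],39).round(1),ray('side',u[:2],39).round(1))
u,v=near(blobs(s,'white',800),(365,205)),near(blobs(t,'white',800),(340,259))
print('scale',u,v,tri(u[:2],v[:2]).round(1),ray('top',v[:2],32).round(1),ray('side',u[:2],32).round(1))
for n,p,z in(('pale',(268,173),60),('mug',(163,172),90),('brush',(403,268),20),('machine front',(345,190),0),('cup',(335,205),60)): print(n,ray('top',p,z).round())
E
python3 loc.py
```

```text
P (227.89560185185184, 250.71435185185183, 720.0, (215, 234, 26, 36)) (336.0048076923077, 174.92004985754986, 1872.0, (304, 151, 75, 43)) [  992.5  -258.1 -1184.2] [ 676.6 -150.2   39. ] [628.7 150.9  39. ]
Q (238.11182657222577, 318.62159261644126, 776.5, (224, 302, 29, 36)) (200.88390869647236, 350.71054518015467, 4417.5, (163, 306, 65, 114)) [359.8 264.5 568.4] [189.2 219.7  39. ] [505.7 264.3  39. ]
S (295.0277039007092, 259.3189273049645, 752.0, (283, 242, 26, 36)) (336.0048076923077, 174.92004985754986, 1872.0, (304, 151, 75, 43)) [  796.6  -318.4 -1054.1] [ 676.6 -150.2   39. ] [488.   74.5  39. ]
scale (363.9888246628131, 203.79527938342966, 3460.0, (323, 169, 82, 72)) (340.0804873177551, 259.3750748951468, 3338.0, (308, 229, 65, 62)) [ 440.1 -163.1   22.2] [ 440.1 -162.    32. ] [ 438.6 -156.8   32. ]
pale [677.  40.  60.]
mug [673. 323.  90.]
brush [ 417. -340.   20.]
machine front [ 639. -181.    0.]
cup [ 590. -145.   60.]
```

```bash
python3 - <<'E'
from plant import *
t=capture('top')
for r in (191,):print(t[r,210:248].max(1))
E
for v in 90 105; do sed -i "s/hsv\[...,2\]<[0-9]*/hsv[...,2]<$v/" h.py; python3 loc.py; done
```

```text
[186 188 189 192 192 134  86  76  77  77  78  77  78  78  79  78  78  78
  78  78  78  78  77  77  78  79  79  77  84  77  98 164 175 176 180 180
 178 175]
P (227.86648983200703, 250.70070733863835, 754.0, (214, 234, 28, 36)) (227.8199915290131, 191.1046166878441, 393.5, (217, 180, 24, 23)) [627.4 152.7  44. ] [628.5 153.7  39. ] [628.8 151.   39. ]
Q (238.0642978003384, 318.5351099830795, 788.0, (224, 302, 29, 36)) (186.3729446935725, 235.6741405082212, 446.0, (174, 225, 27, 22)) [503.1 265.6  47.6] [502.6 267.2  39. ] [505.9 264.2  39. ]
S (294.7882478632478, 259.3100427350427, 780.0, (282, 242, 27, 36)) (254.34974920200636, 241.68901048791608, 365.5, (244, 231, 22, 22)) [487.3  76.9  44.2] [487.4  77.3  39. ] [488.4  74.9  39. ]
scale (364.009014220294, 203.79122680163894, 3457.5, (323, 169, 82, 72)) (340.0804873177551, 259.3750748951468, 3338.0, (308, 229, 65, 62)) [ 440.1 -163.1   22.2] [ 440.1 -162.    32. ] [ 438.6 -156.9   32. ]
pale [677.  40.  60.]
mug [673. 323.  90.]
brush [ 417. -340.   20.]
machine front [ 639. -181.    0.]
cup [ 590. -145.   60.]
P (227.90663232453315,
[... 203 characters left out ...]
52082076043, 828.5, (224, 301, 29, 38)) (186.23211731044347, 235.7002861230329, 466.0, (173, 225, 28, 22)) [503.  265.9  47.9] [502.5 267.6  39. ] [505.7 264.4  39. ]
S (294.74661669789714, 259.4784509681449, 800.5, (282, 242, 27, 37)) (254.23702781237026, 241.93648816936488, 401.5, (243, 231, 24, 23)) [486.8  77.3  44.5] [486.7  77.6  39. ] [488.3  75.3  39. ]
scale (363.9888246628131, 203.79527938342966, 3460.0, (323, 169, 82, 72)) (340.0804873177551, 259.3750748951468, 3338.0, (308, 229, 65, 62)) [ 440.1 -163.1   22.2] [ 440.1 -162.    32. ] [ 438.6 -156.8   32. ]
pale [677.  40.  60.]
mug [673. 323.  90.]
brush [ 417. -340.   20.]
machine front [ 639. -181.    0.]
cup [ 590. -145.   60.]
```

>>> arm_command:
  gripper: [91.8,91.8,91.8,91.8,91.8]
  dp:
    - [0,0,0]
    - [0,0,0]
    - [0,0,0]
    - [0,0,0]
    - [0,0,0]
  twist: [0.87,0.87,0.87,0.87,0.86]

```text
time: 1.08
tool_pos: [193.7, -488.0, 226.7]
tcp_rot: [3.142, -0.0, -0.003]
contact_force: [0.2, -0.8, 0.5]
grip_width: 91.8
finger_force: 0.0
```

>>> arm_command:
  gripper: [91.8,91.8,91.8,91.8,91.8]
  dp:
    - [0.47,-0.9,0]
    - [0.47,-0.9,0]
    - [0.47,-0.9,0]
    - [0.47,-0.9,0]
    - [0.47,-0.9,0]
  twist: [0,0,0,0,0]

```text
time: 1.7
tool_pos: [252.9, -374.8, 226.8]
tcp_rot: [3.141, -0.0, -0.001]
contact_force: [0.6, -0.0, -0.2]
grip_width: 91.6
finger_force: 0.0
```

>>> arm_command:
  gripper: [91.8,91.8,91.8,91.8,91.8]
  dp:
    - [0.47,-0.9,0]
    - [0.47,-0.9,0]
    - [0.47,-0.9,0]
    - [0.47,-0.9,0]
    - [0.47,-0.9,0]
  twist: [0,0,0,0,0]

```text
time: 2.33
tool_pos: [311.7, -262.4, 226.9]
tcp_rot: [3.141, -0.0, -0.001]
contact_force: [0.6, -0.5, -0.9]
grip_width: 91.8
finger_force: 0.0
```

>>> arm_command:
  gripper: [91.8,91.8,91.8,91.8,91.8]
  dp:
    - [0.47,-0.9,0]
    - [0.47,-0.9,0]
    - [0.47,-0.9,0]
    - [0.47,-0.9,0]
    - [0.47,-0.9,0]
  twist: [0,0,0,0,0]

```text
time: 2.95
tool_pos: [370.6, -149.9, 226.8]
tcp_rot: [3.141, -0.0, -0.001]
contact_force: [-0.4, -0.2, 0.1]
grip_width: 92.1
finger_force: 0.0
```

>>> arm_command:
  gripper: [91.8,91.8,91.8,91.8,91.8]
  dp:
    - [0.47,-0.9,0]
    - [0.47,-0.9,0]
    - [0.47,-0.9,0]
    - [0.47,-0.9,0]
    - [0.47,-0.9,0]
  twist: [0,0,0,0,0]

```text
time: 3.58
tool_pos: [429.5, -37.4, 226.8]
tcp_rot: [3.141, -0.0, -0.001]
contact_force: [0.2, -0.2, 0.3]
grip_width: 91.5
finger_force: 0.0
```

>>> arm_command:
  gripper: [91.8,91.8,91.8,91.8,91.8]
  dp:
    - [0.47,-0.9,0]
    - [0.47,-0.9,0]
    - [0.47,-0.9,0]
    - [0.47,-0.9,0]
    - [0.47,-0.9,0]
  twist: [0,0,0,0,0]

```text
time: 4.2
tool_pos: [488.3, 75.0, 226.8]
tcp_rot: [3.141, -0.0, -0.001]
contact_force: [-0.1, 0.3, -0.4]
grip_width: 91.9
finger_force: 0.0
```

>>> arm_command:
  gripper: [91.8,91.8,91.8,91.8,91.8]
  dp:
    - [0,0,0.8]
    - [0,0,0.8]
    - [0,0,0.8]
    - [0,0,0.8]
    - [0,-0.04,0.8]
  twist: [0,0,0,0,0]

```text
time: 4.82
tool_pos: [488.0, 75.2, 126.1]
tcp_rot: [3.141, -0.0, -0.001]
contact_force: [-0.3, -0.1, 0.4]
grip_width: 91.8
finger_force: 0.0
```

>>> arm_command:
  gripper: [91.8,91.8,91.8,91.8,91.8]
  dp:
    - [0,0,0.8]
    - [0,0,0.8]
    - [0,0,0.8]
    - [0,0,0.8]
    - [0,0,0.8]
  twist: [0,0,0,0,0]

```text
time: 5.45
tool_pos: [488.2, 75.2, 26.2]
tcp_rot: [3.142, -0.0, -0.001]
contact_force: [-0.1, 0.3, 0.9]
grip_width: 91.7
finger_force: 0.0
```

>>> arm_command:
  gripper: [40,40,40,40,40]
  dp:
    - [0,0,0]
    - [0,0,0]
    - [0,0,0]
    - [0,0,0]
    - [0,0,0]
  twist: [0,0,0,0,0]

```text
time: 6.08
tool_pos: [488.6, 75.6, 27.5]
tcp_rot: [-3.141, -0.002, -0.001]
contact_force: [-0.1, 4.2, 6.8]
grip_width: 63.5
finger_force: 30.0
```

>>> arm_command:
  gripper: [40,40,40,40,40]
  dp:
    - [0,0,-0.3]
    - [0,0,-0.8]
    - [0,0,-0.8]
    - [0,0,-0.3]
    - [0,0,0]
  twist: [0,0,0,0,0]

```text
time: 6.7
tool_pos: [487.8, 75.1, 81.7]
tcp_rot: [3.141, -0.0, -0.001]
contact_force: [-0.1, -0.6, -4.9]
grip_width: 63.2
finger_force: 30.0
```

>>> arm_command:
  gripper: [40,40,40,40,40]
  dp:
    - [0,0.6,0]
    - [0,0.6,0]
    - [0,0,0]
    - [0,0,0]
    - [0,0,0]
  twist: [0,0,0,0,0]

```text
time: 7.32
tool_pos: [487.9, 45.3, 81.6]
tcp_rot: [-3.142, 0.0, -0.001]
contact_force: [-0.0, -0.2, -4.9]
grip_width: 63.2
finger_force: 30.0
```

```bash
cat > m.py <<'E'
from plant import *
import numpy as np
M=[];F=[]
for i in range(8):
    capture('top'); o=get_obs(); M.append(o['moment']);F.append(o['contact_force'])
print(o['time'],o['tool_pos'].round(1),'M',np.mean(M,0).round(4),'sd',np.std(M,0).round(4),'F',np.mean(F,0).round(2))
E
python3 m.py
```

```text
7.725 [487.9  45.3  81.7] M [0.0278 0.0155 0.0008] sd [0.0299 0.03   0.0258] F [ 0.04 -0.05 -5.41]
```

>>> arm_command:
  gripper: [40,40,40,40,40]
  dp:
    - [0,-0.6,0]
    - [0,-0.6,0]
    - [0,0,0]
    - [0,0,0]
    - [0,0,0]
  twist: [0,0,0,0,0]

```text
time: 8.35
tool_pos: [488.0, 75.1, 81.7]
tcp_rot: [3.141, -0.0, -0.001]
contact_force: [0.7, -0.0, -5.4]
grip_width: 63.1
finger_force: 30.0
```

```bash
python3 m.py
```

```text
8.75 [488.   75.1  81.7] M [ 0.0153 -0.0191  0.0055] sd [0.0293 0.0357 0.0293] F [-0.01 -0.2  -4.87]
```

```bash
cat > m.py <<'E'
from plant import *
import numpy as np, sys
M=[];T=[]
for i in range(int(sys.argv[1])):
    capture('top'); o=get_obs(); M.append(o['moment']);T.append(o['tau'])
print(o['time'],o['tool_pos'].round(1),'M',np.mean(M,0).round(4),'sd',np.std(M,0).round(4),'tau',np.mean(T,0).round(4),np.std(T,0).round(4))
E
python3 m.py 14
```

```text
9.45 [488.   75.2  81.7] M [ 0.0334  0.0096 -0.0029] sd [0.0304 0.0322 0.0328] tau [-8.40000e-03 -4.56342e+01 -1.98677e+01  3.19000e-02 -6.81000e-02
 -0.00000e+00] [0.007  0.0006 0.0002 0.0004 0.0001 0.    ]
```

>>> arm_command:
  gripper: [40,40,40,40,40]
  dp:
    - [0,0.6,0]
    - [0,0.6,0]
    - [0,0,0]
    - [0,0,0]
    - [0,0,0]
  twist: [0,0,0,0,0]

```text
time: 10.07
tool_pos: [487.9, 45.3, 81.7]
tcp_rot: [-3.142, -0.0, -0.001]
contact_force: [-0.1, 0.5, -5.6]
grip_width: 63.1
finger_force: 30.0
```

```bash
python3 m.py 14
```

```text
10.775 [487.9  45.2  81.7] M [ 0.0367  0.0183 -0.0213] sd [0.0317 0.0253 0.025 ] tau [-2.14000e-02 -4.52522e+01 -1.97693e+01  3.47000e-02 -6.53000e-02
  0.00000e+00] [0.055  0.0008 0.0016 0.0023 0.0003 0.0001]
```

>>> arm_command:
  gripper: [40,40,40,40,40]
  dp:
    - [0,-0.4,0]
    - [0,-0.8,0]
    - [0,0,0]
    - [0,0,0]
    - [0,0,0]
  twist: [0,0,0,0,0]

```text
time: 11.4
tool_pos: [488.0, 75.0, 81.7]
tcp_rot: [3.141, 0.0, -0.001]
contact_force: [0.4, 0.6, -4.6]
grip_width: 63.2
finger_force: 30.0
```

```bash
python3 m.py 6
```

```text
11.7 [488.   75.   81.7] M [ 0.0318  0.0037 -0.006 ] sd [0.0324 0.0492 0.0125] tau [ 4.89000e-02 -4.56317e+01 -1.98632e+01  3.37000e-02 -6.74000e-02
 -1.00000e-03] [0.0554 0.0004 0.0025 0.0024 0.0005 0.0004]
```

>>> arm_command:
  gripper: [40,40,40,40,40]
  dp:
    - [0,0,0.6]
    - [0,0,0.7]
    - [0,0,0.6]
    - [0,0,0.2]
    - [0,0,0.08]
  twist: [0,0,0,0,0]

```text
time: 12.32
tool_pos: [487.2, 75.2, 27.6]
tcp_rot: [3.141, 0.002, -0.001]
contact_force: [-8.8, -0.9, 18.4]
grip_width: 63.3
finger_force: 30.0
```

>>> arm_command:
  gripper: [70,91.8,91.8,91.8,91.8]
  dp:
    - [0,0,0]
    - [0,0,0]
    - [0,0,0]
    - [0,0,0]
    - [0,0,0]
  twist: [0,0,0,0,0]

```text
time: 12.95
tool_pos: [488.1, 75.2, 27.2]
tcp_rot: [3.142, -0.0, -0.001]
contact_force: [0.3, 0.4, 0.1]
grip_width: 91.7
finger_force: 0.0
```

>>> arm_command:
  gripper: [91.8,91.8,91.8,91.8,91.8]
  dp:
    - [0,0,-1]
    - [0,0,-1]
    - [0,0,-1]
    - [0,0,-1]
    - [0,-0.8,-1]
  twist: [0,0,0,0,0]

```text
time: 13.58
tool_pos: [488.0, 94.7, 153.0]
tcp_rot: [3.141, -0.0, -0.003]
contact_force: [0.8, -0.3, -0.1]
grip_width: 92.0
finger_force: 0.0
```

>>> arm_command:
  gripper: [91.8,91.8,91.8,91.8,91.8]
  dp:
    - [0.2,-0.95,0]
    - [0.2,-0.95,0]
    - [0.2,-0.95,0]
    - [0.04,-0.95,0]
    - [0,-0.95,0]
  twist: [0,0,0,0,0]

```text
time: 14.2
tool_pos: [504.1, 214.7, 152.1]
tcp_rot: [3.141, 0.0, -0.001]
contact_force: [0.2, 0.2, 0.5]
grip_width: 91.7
finger_force: 0.0
```

>>> arm_command:
  gripper: [91.8,91.8,91.8,91.8,91.8]
  dp:
    - [0,-0.95,0]
    - [0,-0.95,0]
    - [0,-0.2,0.3]
    - [0,0,0.7]
    - [0,0,1]
  twist: [0,0,0,0,0]

```text
time: 14.82
tool_pos: [504.3, 265.9, 101.6]
tcp_rot: [3.141, -0.001, -0.001]
contact_force: [0.7, -0.3, 0.4]
grip_width: 91.6
finger_force: 0.0
```

>>> arm_command:
  gripper: [91.8,91.8,91.8,91.8,91.8]
  dp:
    - [0,0,1]
    - [0,0,1]
    - [0,0,0.8]
    - [0,0,0.2]
    - [0,0,0]
  twist: [0,0,0,0,0]

```text
time: 15.45
tool_pos: [504.2, 266.0, 27.1]
tcp_rot: [3.141, 0.0, -0.001]
contact_force: [0.6, -0.2, 0.3]
grip_width: 91.7
finger_force: 0.0
```

>>> arm_command:
  gripper: [40,40,40,40,40]
  dp:
    - [0,0,0]
    - [0,0,0]
    - [0,0,0]
    - [0,0,0]
    - [0,0,0]
  twist: [0,0,0,0,0]

```text
time: 16.08
tool_pos: [504.4, 266.7, 27.6]
tcp_rot: [-3.141, -0.001, -0.001]
contact_force: [-0.4, 1.7, 3.9]
grip_width: 63.3
finger_force: 30.0
```

>>> arm_command:
  gripper: [40,40,40,40,40]
  dp:
    - [0,0,-0.3]
    - [0,0,-0.8]
    - [0,0,-0.8]
    - [0,0,-0.3]
    - [0,0,0]
  twist: [0,0,0,0,0]

```text
time: 16.7
tool_pos: [504.0, 266.3, 82.1]
tcp_rot: [3.141, 0.0, -0.001]
contact_force: [-0.4, 0.4, -4.3]
grip_width: 63.2
finger_force: 30.0
```

>>> arm_command:
  gripper: [40,40,40,40,40]
  dp:
    - [0,0.6,0]
    - [0,0.6,0]
    - [0,0,0]
    - [0,0,0]
    - [0,0,0]
  twist: [0,0,0,0,0]

```text
time: 17.32
tool_pos: [504.1, 236.7, 82.2]
tcp_rot: [-3.142, -0.0, -0.001]
contact_force: [1.0, 0.1, -4.4]
grip_width: 63.0
finger_force: 30.0
```

```bash
python3 m.py 10
```

```text
17.825 [504.1 236.5  82.2] M [ 0.0264 -0.0032 -0.0067] sd [0.0295 0.0265 0.0243] tau [-3.01000e-02 -5.17742e+01 -2.14109e+01  1.13000e-02 -7.70000e-02
  5.00000e-04] [0.0604 0.0053 0.0051 0.0026 0.0008 0.0004]
```

>>> arm_command:
  gripper: [40,40,40,40,40]
  dp:
    - [0,-0.6,0]
    - [0,-0.6,0]
    - [0,0,0]
    - [0,0,0]
    - [0,0,0]
  twist: [0,0,0,0,0]

```text
time: 18.45
tool_pos: [504.1, 266.2, 82.1]
tcp_rot: [3.141, 0.0, -0.001]
contact_force: [-0.2, 0.9, -4.1]
grip_width: 63.5
finger_force: 30.0
```

```bash
python3 m.py 10
```

```text
18.95 [504.2 266.4  82.2] M [ 0.0293  0.0176 -0.0115] sd [0.0215 0.0342 0.0314] tau [ 2.98000e-02 -5.31097e+01 -2.17559e+01  9.90000e-03 -7.53000e-02
 -4.00000e-04] [0.061  0.0213 0.0055 0.0026 0.0011 0.0004]
```

>>> arm_command:
  gripper: [40,40,40,40,40]
  dp:
    - [0,0,0.6]
    - [0,0,0.7]
    - [0,0,0.6]
    - [0,0,0.2]
    - [0,0,0.08]
  twist: [0,0,0,0,0]

```text
time: 19.58
tool_pos: [503.5, 266.2, 27.6]
tcp_rot: [3.141, 0.002, -0.001]
contact_force: [-5.4, -2.4, 7.3]
grip_width: 63.4
finger_force: 30.0
```

>>> arm_command:
  gripper: [70,91.8,91.8,91.8,91.8]
  dp:
    - [0,0,0]
    - [0,0,0]
    - [0,0,0]
    - [0,0,0]
    - [0,0,0]
  twist: [0,0,0,0,0]

```text
time: 20.2
tool_pos: [504.2, 266.5, 27.8]
tcp_rot: [3.142, -0.0, -0.001]
contact_force: [-0.4, 0.5, -0.6]
grip_width: 91.4
finger_force: 0.0
```

>>> arm_command:
  gripper: [91.8,91.8,91.8,91.8,91.8]
  dp:
    - [0,0,-1]
    - [0,0,-1]
    - [0,0,-1]
    - [0,0,-1]
    - [0,0,-1]
  twist: [0,0,0,0,0]

```text
time: 20.82
tool_pos: [504.1, 266.4, 153.5]
tcp_rot: [3.142, -0.0, -0.001]
contact_force: [-0.9, 0.2, -0.3]
grip_width: 91.8
finger_force: 0.0
```

>>> arm_command:
  gripper: [91.8,91.8,91.8,91.8,91.8]
  dp:
    - [0.9,0.82,0]
    - [0.9,0.82,0]
    - [0.9,0.82,0]
    - [0.9,0.82,0]
    - [0.9,0.82,0]
  twist: [0,0,0,0,0]

```text
time: 21.45
tool_pos: [617.2, 163.1, 152.6]
tcp_rot: [3.142, 0.0, -0.001]
contact_force: [-1.1, 0.3, -0.2]
grip_width: 91.7
finger_force: 0.0
```

```bash
python3 - <<'E'
from h import *
cv2.imwrite('pics/side1.png',capture('side')[:,:,::-1])
E
```

```text
(no output)
```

View pics/side1.png

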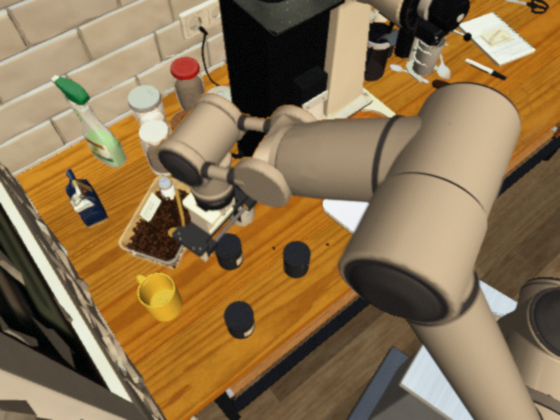

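The two tight tins are back upright at about (296,260) and (239,320). The gripper is over the third tin at (229,251), clear of the pale tin and the mug.

>>> arm_command:
  gripper: [91.8,91.8,91.8,91.8,91.8]
  dp:
    - [0.44,0.44,0]
    - [0,0,0.5]
    - [0,0,1]
    - [0,0,1]
    - [0,0,1]
  twist: [0,0,0,0,0]

```text
time: 22.12
tool_pos: [626.4, 153.7, 63.6]
tcp_rot: [-3.142, 0.001, -0.0]
contact_force: [-0.7, -0.1, -0.3]
grip_width: 91.7
finger_force: 0.0
```

>>> arm_command:
  gripper: [91.8,91.8,91.8,40,40]
  dp:
    - [0,0,1]
    - [0,0,0.5]
    - [0,0,0]
    - [0,0,0]
    - [0,0,0]
  twist: [0,0,0,0,0]

```text
time: 22.75
tool_pos: [628.2, 153.0, 28.8]
tcp_rot: [-3.141, -0.002, -0.001]
contact_force: [0.1, -1.0, 0.4]
grip_width: 76.3
finger_force: 0.0
```

>>> arm_command:
  gripper: [40,40,40,40,40]
  dp:
    - [0,0,0]
    - [0,0,0]
    - [0,0,0]
    - [0,0,0]
    - [0,0,0]
  twist: [0,0,0,0,0]

```text
time: 23.38
tool_pos: [627.8, 153.0, 28.3]
tcp_rot: [-3.141, -0.001, -0.001]
contact_force: [-0.7, 0.8, 5.9]
grip_width: 63.3
finger_force: 30.0
```

>>> arm_command:
  gripper: [40,40,40,40,40]
  dp:
    - [0,0,-0.3]
    - [0,0,-0.8]
    - [0,0,-0.8]
    - [0,0,-0.3]
    - [0,0,0]
  twist: [0,0,0,0,0]

```text
time: 24.0
tool_pos: [627.3, 152.7, 82.4]
tcp_rot: [3.141, 0.0, -0.001]
contact_force: [0.2, 0.4, -4.7]
grip_width: 63.3
finger_force: 30.0
```

>>> arm_command:
  gripper: [40,40,40,40,40]
  dp:
    - [0,0.6,0]
    - [0,0.6,0]
    - [0,0,0]
    - [0,0,0]
    - [0,0,0]
  twist: [0,0,0,0,0]

```text
time: 24.62
tool_pos: [627.5, 123.1, 82.7]
tcp_rot: [-3.142, 0.0, -0.001]
contact_force: [0.5, -0.7, -4.3]
grip_width: 63.0
finger_force: 30.0
```

```bash
python3 m.py 16
```

```text
25.425 [627.5 122.8  82.7] M [ 0.0364  0.0198 -0.0098] sd [0.0297 0.0212 0.0318] tau [-1.61000e-02 -6.00242e+01 -2.35907e+01  2.25000e-02 -6.89000e-02
  2.00000e-04] [0.0672 0.0076 0.0028 0.003  0.0005 0.0003]
```

>>> arm_command:
  gripper: [40,40,40,40,40]
  dp:
    - [0,-0.6,0]
    - [0,-0.6,0]
    - [0,0,0]
    - [0,0,0]
    - [0,0,0]
  twist: [0,0,0,0,0]

```text
time: 26.05
tool_pos: [627.6, 152.5, 82.7]
tcp_rot: [3.141, 0.0, -0.001]
contact_force: [0.4, -0.3, -5.2]
grip_width: 62.9
finger_force: 30.0
```

```bash
python3 m.py 16
```

```text
26.85 [627.5 152.9  82.7] M [ 0.0341  0.0139 -0.0045] sd [0.038  0.0275 0.0252] tau [ 1.61000e-02 -6.06753e+01 -2.37614e+01  2.04000e-02 -6.94000e-02
 -3.00000e-04] [0.0675 0.0098 0.0037 0.003  0.0006 0.0003]
```

>>> arm_command:
  gripper: [40,40,40,40,40]
  dp:
    - [0,-1,0]
    - [0,-1,0]
    - [0,0,0]
    - [0,0,0]
    - [0,0,0]
  twist: [0,0,0,0,0]

```text
time: 27.48
tool_pos: [627.7, 201.9, 82.7]
tcp_rot: [3.141, 0.0, -0.002]
contact_force: [0.1, 0.3, -4.4]
grip_width: 63.0
finger_force: 30.0
```

```bash
python3 m.py 8
```

```text
27.875 [627.6 202.7  82.7] M [0.0284 0.0111 0.0118] sd [0.0186 0.0245 0.0242] tau [ 1.50000e-02 -6.20414e+01 -2.41159e+01  1.48000e-02 -7.00000e-02
 -1.70000e-03] [0.096  0.0199 0.0077 0.0041 0.001  0.001 ]
```

>>> arm_command:
  gripper: [40,40,40,40,40]
  dp:
    - [0,1,0]
    - [0,1,0]
    - [0,0,0]
    - [0,0,0]
    - [0,0,0]
  twist: [0,0,0,0,0]

```text
time: 28.5
tool_pos: [627.5, 153.7, 82.7]
tcp_rot: [-3.141, -0.0, -0.0]
contact_force: [-0.2, -0.8, -3.8]
grip_width: 63.0
finger_force: 30.0
```

```bash
python3 m.py 8
```

```text
28.9 [627.5 153.   82.7] M [0.0266 0.0087 0.0121] sd [0.027  0.0262 0.0253] tau [-1.33000e-02 -6.06958e+01 -2.37734e+01  2.18000e-02 -6.93000e-02
  1.60000e-03] [0.0923 0.0163 0.0066 0.0039 0.0008 0.001 ]
```

>>> arm_command:
  gripper: [40,40,40,40,40]
  dp:
    - [0,0,0]
    - [0,0,0]
    - [0,0,0]
    - [0,-1,0]
    - [0,-1,0]
  twist: [0,0,0,0,0]

```text
time: 29.52
tool_pos: [627.7, 203.1, 82.8]
tcp_rot: [-3.142, -0.0, -0.002]
contact_force: [0.3, -0.1, -4.4]
grip_width: 63.3
finger_force: 30.0
```

```bash
cat > s.py <<'E'
from plant import *
import numpy as np
for i in range(7):
    o=get_obs(); print(round(o['time'],3),o['tool_pos'].round(1),o['dq'].round(3),o['tau'][3].round(4),o['moment'].round(3)); capture('top')
E
python3 s.py
```

```text
29.525 [627.7 203.1  82.8] [ 0.31   0.101 -0.205 -0.     0.1    0.3  ] -0.0243 [ 0.088 -0.014 -0.012]
29.575 [627.3 206.7  82.8] [-0.016 -0.01   0.027  0.    -0.012 -0.055] -1.4493 [ 0.376  0.06  -0.026]
29.625 [627.3 205.4  82.7] [-0.037 -0.008  0.021 -0.026 -0.003 -0.029] -0.0905 [-0.015 -0.034  0.055]
29.675 [627.4 203.9  82.6] [-0.03  -0.005  0.012 -0.015  0.002 -0.007] 0.2474 [-0.038  0.028  0.027]
29.725 [627.4 203.   82.6] [-0.022 -0.003  0.007 -0.004 -0.    -0.002] 0.1665 [ 0.037 -0.019  0.025]
29.775 [627.5 202.4  82.6] [-0.013 -0.003 -0.    -0.    -0.    -0.   ] 0.0945 [-0.022 -0.023 -0.042]
29.825 [627.6 202.1  82.6] [-0.007 -0.     0.003  0.003  0.001  0.003] 0.0566 [ 0.053 -0.008  0.012]
```

>>> arm_command:
  gripper: [40,40,40,40,40]
  dp:
    - [0,0.25,0]
    - [0,0.5,0]
    - [0,0.75,0]
    - [0,1,0]
    - [0,0,0]
  twist: [0,0,0,0,0]

```text
time: 30.5
tool_pos: [627.7, 137.2, 82.8]
tcp_rot: [3.141, 0.0, -0.004]
contact_force: [0.5, -0.7, -4.8]
grip_width: 63.0
finger_force: 30.0
```

>>> arm_command:
  gripper: [40,40,40,40,40]
  dp:
    - [0,0,0]
    - [0,0,0]
    - [0,0,0]
    - [0,0,0]
    - [0,0,0]
  twist: [0,0,0,0,0]

```text
time: 31.12
tool_pos: [627.5, 140.6, 82.6]
tcp_rot: [3.141, 0.0, -0.001]
contact_force: [0.5, 0.3, -4.0]
grip_width: 63.2
finger_force: 30.0
```

```bash
python3 m.py 5
```

```text
31.375 [627.5 140.3  82.7] M [ 0.0493 -0.0021 -0.0172] sd [0.0347 0.0242 0.0064] tau [ 3.95000e-02 -6.03864e+01 -2.36828e+01  8.40000e-03 -6.53000e-02
 -1.00000e-04] [0.0054 0.0012 0.0004 0.0003 0.0001 0.    ]
```

>>> arm_command:
  gripper: [40,40,40,40,40]
  dp:
    - [0,-0.25,0]
    - [0,-0.5,0]
    - [0,-0.75,0]
    - [0,-1,0]
    - [0,0,0]
  twist: [0,0,0,0,0]

```text
time: 32.0
tool_pos: [627.1, 206.0, 82.6]
tcp_rot: [-3.141, -0.0, 0.002]
contact_force: [-0.2, 0.1, -3.6]
grip_width: 63.6
finger_force: 30.0
```

>>> arm_command:
  gripper: [40,40,40,40,40]
  dp:
    - [0,0,0]
    - [0,0,0]
    - [0,0,0]
    - [0,0,0]
    - [0,0,0]
  twist: [0,0,0,0,0]

```text
time: 32.62
tool_pos: [627.7, 202.6, 82.7]
tcp_rot: [3.141, -0.0, -0.001]
contact_force: [-0.4, -0.1, -4.0]
grip_width: 63.0
finger_force: 30.0
```

```bash
python3 m.py 5
```

```text
32.875 [627.6 202.8  82.7] M [ 0.0336  0.0045 -0.0172] sd [0.0339 0.0316 0.0198] tau [-4.05000e-02 -6.20635e+01 -2.41277e+01  1.45000e-02 -6.95000e-02
  0.00000e+00] [0.0056 0.0012 0.0007 0.0003 0.0001 0.    ]
```

>>> arm_command:
  gripper: [40,40,40,40,40]
  dp:
    - [0,0.3,0]
    - [0,0.5,0]
    - [0,0.6,0]
    - [0,0.4,0]
    - [0,0.2,0]
  twist: [0,0,0,0,0]

```text
time: 33.5
tool_pos: [627.6, 151.7, 82.8]
tcp_rot: [3.142, -0.0, -0.002]
contact_force: [-0.2, 0.4, -4.6]
grip_width: 63.2
finger_force: 30.0
```

>>> arm_command:
  gripper: [40,40,40,40,40]
  dp:
    - [0,0,0.6]
    - [0,0,0.7]
    - [0,0,0.6]
    - [0,0,0.2]
    - [0,0,0.08]
  twist: [0,0,0,0,0]

```text
time: 34.12
tool_pos: [626.9, 153.1, 28.4]
tcp_rot: [3.141, 0.002, -0.001]
contact_force: [-7.1, 0.1, 8.9]
grip_width: 63.0
finger_force: 30.0
```

>>> arm_command:
  gripper: [70,91.8,91.8,91.8,91.8]
  dp:
    - [0,0,0]
    - [0,0,0]
    - [0,0,0]
    - [0,0,0]
    - [0,0,0]
  twist: [0,0,0,0,0]

```text
time: 34.75
tool_pos: [627.6, 152.8, 28.3]
tcp_rot: [3.142, -0.0, -0.001]
contact_force: [-0.7, -0.2, -0.7]
grip_width: 91.2
finger_force: 0.0
```

>>> arm_command:
  gripper: [91.8,91.8,91.8,91.8,91.8]
  dp:
    - [0,0,-1]
    - [0,0,-1]
    - [0,0,-1]
    - [0,0,-1]
    - [0,0,-1]
  twist: [0,0,0,0,0]

```text
time: 35.38
tool_pos: [627.5, 152.8, 154.0]
tcp_rot: [3.141, 0.0, -0.001]
contact_force: [-0.3, -0.0, 0.7]
grip_width: 91.6
finger_force: 0.0
```

>>> arm_command:
  gripper: [91.8,91.8,91.8,91.8,91.8]
  dp:
    - [-0.95,-0.88,0]
    - [-0.95,-0.88,0]
    - [-0.95,-0.88,0]
    - [-0.95,-0.88,0]
    - [-0.95,-0.88,0]
  twist: [0,0,0,0,0]

```text
time: 36.0
tool_pos: [508.1, 263.6, 153.3]
tcp_rot: [-3.142, -0.0, -0.001]
contact_force: [0.4, -0.1, -0.6]
grip_width: 91.3
finger_force: 0.0
```

>>> arm_command:
  gripper: [91.8,91.8,91.8,91.8,91.8]
  dp:
    - [-0.18,-0.14,0.5]
    - [0,0,1]
    - [0,0,1]
    - [0,0,1]
    - [0,0,1]
  twist: [0,0,0,0,0]

```text
time: 36.62
tool_pos: [504.8, 265.7, 39.2]
tcp_rot: [3.141, 0.0, -0.002]
contact_force: [-0.4, 0.3, -0.2]
grip_width: 92.0
finger_force: 0.0
```

>>> arm_command:
  gripper: [91.8,40,40,40,40]
  dp:
    - [0,0,0.5]
    - [0,0,0]
    - [0,0,0]
    - [0,0,0]
    - [0,0,0]
  twist: [0,0,0,0,0]

```text
time: 37.25
tool_pos: [505.0, 266.5, 29.1]
tcp_rot: [-3.141, -0.002, -0.001]
contact_force: [0.2, -2.0, 3.3]
grip_width: 62.9
finger_force: 30.0
```

>>> arm_command:
  gripper: [40,40,40,40,40]
  dp:
    - [0,0,0]
    - [0,0,-0.5]
    - [0,0,-0.8]
    - [0,0,-0.6]
    - [0,0,-0.3]
  twist: [0,0,0,0,0]

```text
time: 37.88
tool_pos: [504.6, 266.6, 84.1]
tcp_rot: [-3.141, -0.001, -0.001]
contact_force: [0.3, -0.9, -4.1]
grip_width: 63.3
finger_force: 30.0
```

>>> arm_command:
  gripper: [40,40,40,40,40]
  dp:
    - [0,0.25,0]
    - [0,0.5,0]
    - [0,0.75,0]
    - [0,1,0]
    - [0,0,0]
  twist: [0,0,0,0,0]

```text
time: 38.5
tool_pos: [504.1, 201.4, 82.8]
tcp_rot: [3.141, 0.001, -0.004]
contact_force: [0.1, -0.4, -4.2]
grip_width: 63.0
finger_force: 30.0
```

>>> arm_command:
  gripper: [40,40,40,40,40]
  dp:
    - [0,0,0]
    - [0,0,0]
    - [0,0,0]
    - [0,0,0]
    - [0,0,0]
  twist: [0,0,0,0,0]

```text
time: 39.12
tool_pos: [504.3, 204.1, 83.2]
tcp_rot: [3.142, 0.0, -0.001]
contact_force: [-0.2, 0.0, -3.7]
grip_width: 62.7
finger_force: 30.0
```

```bash
python3 m.py 6
```

```text
39.425 [504.3 204.   83.2] M [ 0.0316 -0.0179  0.0139] sd [0.014  0.0248 0.0278] tau [ 2.51000e-02 -5.04366e+01 -2.11036e+01  1.79000e-02 -6.77000e-02
 -0.00000e+00] [0.0037 0.0008 0.0004 0.0002 0.0001 0.    ]
```

>>> arm_command:
  gripper: [40,40,40,40,40]
  dp:
    - [0,-0.25,0]
    - [0,-0.5,0]
    - [0,-0.75,0]
    - [0,-1,0]
    - [0,0,0]
  twist: [0,0,0,0,0]

```text
time: 40.05
tool_pos: [504.1, 269.1, 83.1]
tcp_rot: [-3.141, -0.001, 0.002]
contact_force: [-0.1, 0.1, -3.9]
grip_width: 63.2
finger_force: 30.0
```

>>> arm_command:
  gripper: [40,40,40,40,40]
  dp:
    - [0,0,0]
    - [0,0,0]
    - [0,0,0]
    - [0,0,0]
    - [0,0,0]
  twist: [0,0,0,0,0]

```text
time: 40.67
tool_pos: [504.5, 266.3, 83.2]
tcp_rot: [3.141, -0.0, -0.001]
contact_force: [0.7, 0.3, -4.3]
grip_width: 63.1
finger_force: 30.0
```

```bash
python3 m.py 6
```

```text
40.975 [504.4 266.4  83.2] M [ 0.0168 -0.0004  0.008 ] sd [0.0358 0.012  0.0459] tau [-2.61000e-02 -5.31278e+01 -2.18038e+01  9.30000e-03 -6.96000e-02
  1.00000e-04] [0.0041 0.0018 0.0011 0.0002 0.0001 0.    ]
```

>>> arm_command:
  gripper: [40,40,40,40,40]
  dp:
    - [0,0,0.6]
    - [0,0,0.7]
    - [0,0,0.6]
    - [0,0,0.2]
    - [0,0,0.08]
  twist: [0,0,0,0,0]

```text
time: 41.6
tool_pos: [503.7, 266.1, 29.1]
tcp_rot: [3.141, 0.002, -0.001]
contact_force: [-7.8, -4.8, 13.3]
grip_width: 62.8
finger_force: 29.9
```

>>> arm_command:
  gripper: [70,91.8,91.8,91.8,91.8]
  dp:
    - [0,0,0]
    - [0,0,0]
    - [0,0,0]
    - [0,0,-1]
    - [0,0,-1]
  twist: [0,0,0,0,0]

```text
time: 42.22
tool_pos: [504.4, 266.5, 79.2]
tcp_rot: [3.141, 0.0, -0.001]
contact_force: [0.1, 1.4, 0.2]
grip_width: 91.9
finger_force: 0.0
```

>>> arm_command:
  gripper: [91.8,91.8,91.8,91.8,91.8]
  dp:
    - [0,0,-1]
    - [0,0,-1]
    - [-0.16,0.9,0]
    - [-0.16,1,0]
    - [-0.16,1,0]
  twist: [0,0,0,0,0]

```text
time: 42.85
tool_pos: [492.3, 193.4, 128.9]
tcp_rot: [-3.142, -0.001, -0.001]
contact_force: [0.5, -1.3, 0.1]
grip_width: 92.2
finger_force: 0.0
```

>>> arm_command:
  gripper: [91.8,91.8,91.8,91.8,91.8]
  dp:
    - [-0.18,1,0]
    - [0,1,0]
    - [0,1,0]
    - [0,1,0]
    - [0,0.7,0]
  twist: [0,0,0,0,0]

```text
time: 43.48
tool_pos: [487.9, 75.5, 128.9]
tcp_rot: [3.142, -0.001, -0.002]
contact_force: [-0.0, 0.0, 0.1]
grip_width: 91.9
finger_force: 0.0
```

>>> arm_command:
  gripper: [91.8,91.8,91.8,91.8,91.8]
  dp:
    - [0,0,0.5]
    - [0,0,1]
    - [0,0,1]
    - [0,0,1]
    - [0,0,0.5]
  twist: [0,0,0,0,0]

```text
time: 44.1
tool_pos: [486.7, 77.2, 26.9]
tcp_rot: [-3.141, 0.003, -0.0]
contact_force: [-0.4, -0.8, 0.2]
grip_width: 92.1
finger_force: 0.0
```

>>> arm_command:
  gripper: [40,40,40,40,40]
  dp:
    - [0,0,0]
    - [0,0,0]
    - [0,0,0]
    - [0,0,0]
    - [0,0,-0.5]
  twist: [0,0,0,0,0]

```text
time: 44.72
tool_pos: [486.6, 76.5, 40.9]
tcp_rot: [-3.142, 0.003, -0.001]
contact_force: [0.0, -1.1, -4.1]
grip_width: 63.1
finger_force: 30.0
```

>>> arm_command:
  gripper: [40,40,40,40,40]
  dp:
    - [0,0,-0.9]
    - [0,0,-0.8]
    - [0,0,0]
    - [-0.2,0.25,0]
    - [-0.4,0.5,0]
  twist: [0,0,0,0,0]

```text
time: 45.35
tool_pos: [471.5, 57.3, 82.8]
tcp_rot: [3.142, 0.002, -0.0]
contact_force: [-0.1, -0.5, -4.6]
grip_width: 63.0
finger_force: 30.0
```

>>> arm_command:
  gripper: [40,40,40,40,40]
  dp:
    - [-0.6,0.75,0]
    - [-0.8,1,0]
    - [0,0,0]
    - [0,0,0]
    - [0,0,0]
  twist: [0,0,0,0,0]

```text
time: 45.98
tool_pos: [437.9, 14.2, 83.6]
tcp_rot: [-3.142, -0.0, -0.001]
contact_force: [-0.2, -0.1, -4.7]
grip_width: 63.4
finger_force: 30.0
```

```bash
python3 m.py 7
```

```text
46.325 [437.7  14.2  83.6] M [ 0.0474 -0.0114 -0.014 ] sd [0.0346 0.024  0.0346] tau [-6.13000e-02 -3.98248e+01 -1.85610e+01  3.40000e-02 -5.68000e-02
  3.00000e-04] [0.0671 0.0294 0.0198 0.003  0.0008 0.0001]
```

>>> arm_command:
  gripper: [40,40,40,40,40]
  dp:
    - [0.2,-0.25,0]
    - [0.4,-0.5,0]
    - [0.6,-0.75,0]
    - [0.8,-1,0]
    - [0,0,0]
  twist: [0,0,0,0,0]

```text
time: 46.95
tool_pos: [489.6, 78.6, 83.7]
tcp_rot: [-3.141, -0.002, 0.002]
contact_force: [-0.9, -0.2, -4.7]
grip_width: 63.1
finger_force: 30.0
```

```bash
python3 m.py 9
```

```text
47.4 [487.6  76.1  83.8] M [ 0.015  -0.0004 -0.0132] sd [0.0241 0.0273 0.0476] tau [ 2.86900e-01 -4.54816e+01 -2.02093e+01  6.06000e-02 -9.69000e-02
  1.58000e-02] [0.1697 0.0774 0.3506 0.0326 0.0601 0.0282]
```

```bash
python3 m.py 8
```

```text
47.8 [487.7  76.5  83.7] M [ 0.0209 -0.0037 -0.0291] sd [0.0198 0.0364 0.0216] tau [-1.44000e-02 -4.55638e+01 -1.99525e+01  3.14000e-02 -6.04000e-02
  1.00000e-04] [0.0159 0.0183 0.0092 0.0007 0.001  0.    ]
```

>>> arm_command:
  gripper: [40,40,40,40,40]
  dp:
    - [0,0,0.6]
    - [0,0,0.7]
    - [0,0,0.6]
    - [0,0,0.2]
    - [0,0,0.08]
  twist: [0,0,0,0,0]

```text
time: 48.42
tool_pos: [486.9, 76.5, 29.5]
tcp_rot: [3.141, 0.002, -0.001]
contact_force: [-9.4, -0.6, 16.3]
grip_width: 62.9
finger_force: 30.0
```

>>> arm_command:
  gripper: [70,91.8,91.8,91.8,91.8]
  dp:
    - [0,0,0]
    - [0,0,0]
    - [0,0,0]
    - [0,0,-1]
    - [0,0,-1]
  twist: [0,0,0,0,0]

```text
time: 49.05
tool_pos: [487.8, 76.5, 79.8]
tcp_rot: [3.142, 0.0, -0.001]
contact_force: [-0.1, -0.2, -0.4]
grip_width: 92.0
finger_force: 0.0
```

>>> arm_command:
  gripper: [91.8,91.8,91.8,91.8,91.8]
  dp:
    - [0,0,-1]
    - [0,0,-1]
    - [0.9,-0.5,0]
    - [0.9,-0.5,0]
    - [0.9,-0.5,0]
  twist: [0,0,0,0,0]

```text
time: 49.68
tool_pos: [556.1, 114.3, 129.5]
tcp_rot: [3.142, -0.001, -0.001]
contact_force: [0.7, -0.8, -0.0]
grip_width: 91.7
finger_force: 0.0
```

>>> arm_command:
  gripper: [91.8,91.8,91.8,91.8,91.8]
  dp:
    - [0.9,-0.5,0]
    - [0.9,-0.5,0]
    - [0.9,-0.5,0]
    - [0,0,0]
    - [0,0,0]
  twist: [0,0,0,0,0]

```text
time: 50.3
tool_pos: [622.0, 151.1, 128.9]
tcp_rot: [3.141, 0.001, -0.001]
contact_force: [0.2, 0.9, -0.4]
grip_width: 91.6
finger_force: 0.0
```

>>> arm_command:
  gripper: [91.8,91.8,91.8,91.8,91.8]
  dp:
    - [0.22,-0.07,0.5]
    - [0,0,1]
    - [0,0,1]
    - [0,0,1]
    - [0,0,0.5]
  twist: [0,0,0,0,0]

```text
time: 50.92
tool_pos: [627.1, 152.7, 27.2]
tcp_rot: [3.141, 0.003, -0.001]
contact_force: [0.4, -0.1, -0.6]
grip_width: 91.8
finger_force: 0.0
```

>>> arm_command:
  gripper: [40,40,40,40,40]
  dp:
    - [0,0,0]
    - [0,0,0]
    - [0,0,0]
    - [0,0,0]
    - [0,0,-0.5]
  twist: [0,0,0,0,0]

```text
time: 51.55
tool_pos: [627.1, 153.0, 40.8]
tcp_rot: [3.141, 0.003, -0.001]
contact_force: [-0.3, 0.1, -4.0]
grip_width: 62.9
finger_force: 30.0
```

>>> arm_command:
  gripper: [40,40,40,40,40]
  dp:
    - [0,0,-1]
    - [0,0,-1]
    - [0,0,-0.5]
    - [-0.15,0.25,0]
    - [-0.3,0.5,0]
  twist: [0,0,0,0,0]

```text
time: 52.18
tool_pos: [615.8, 133.8, 102.9]
tcp_rot: [3.141, 0.002, -0.0]
contact_force: [-0.0, -0.6, -4.3]
grip_width: 63.7
finger_force: 30.0
```

>>> arm_command:
  gripper: [40,40,40,40,40]
  dp:
    - [-0.45,0.75,0]
    - [-0.6,1,0]
    - [0,0,0]
    - [-0.15,0.25,0]
    - [-0.3,0.5,0]
  twist: [0,0,0,0,0]

```text
time: 52.8
tool_pos: [579.2, 71.8, 103.8]
tcp_rot: [3.142, 0.0, 0.0]
contact_force: [-0.5, -0.2, -5.0]
grip_width: 63.4
finger_force: 30.0
```

>>> arm_command:
  gripper: [40,40,40,40,40]
  dp:
    - [-0.45,0.75,0]
    - [-0.6,1,0]
    - [0,0,0]
    - [0,0,0]
    - [0,0,0]
  twist: [0,0,0,0,0]

```text
time: 53.42
tool_pos: [553.5, 28.7, 104.2]
tcp_rot: [-3.142, -0.0, -0.0]
contact_force: [-0.4, 0.7, -4.1]
grip_width: 63.2
finger_force: 30.0
```

```bash
cat > q.py <<'E'
from plant import *
import numpy as np
M=[]
for i in range(7):
    capture('top'); o=get_obs(); M.append(o['moment'])
    az=np.arctan2(*o['tool_pos'][1::-1]); t4,t5=o['tau'][3:5]; c,s=np.cos(az),np.sin(az)
    if i>2: print(round(o['time'],2),o['tool_pos'].round(1),'A',round(t4*c-t5*s,4),'B',round(t4*s+t5*c,4))
print(np.mean(M,0).round(4))
E
python3 q.py
```

```text
53.62 [553.3  28.6 104.1] A 0.0157 B -0.041
53.67 [553.3  28.5 104.1] A 0.0167 B -0.0402
53.73 [553.3  28.4 104.1] A 0.0174 B -0.0395
53.77 [553.2  28.4 104.1] A 0.0176 B -0.0391
[ 0.0419 -0.0289 -0.0033]
```

>>> arm_command:
  gripper: [40,40,40,40,40]
  dp:
    - [-0.24,0.4,0]
    - [-0.42,0.7,0]
    - [-0.54,0.9,0]
    - [-0.6,1,0]
    - [-0.6,1,0]
  twist: [0,0,0,0,0]

```text
time: 54.4
tool_pos: [491.7, -73.6, 104.3]
tcp_rot: [3.141, 0.0, -0.002]
contact_force: [-0.4, -0.6, -4.3]
grip_width: 63.1
finger_force: 30.0
```

>>> arm_command:
  gripper: [40,40,40,40,40]
  dp:
    - [-0.6,1,0]
    - [-0.57,0.95,0]
    - [-0.48,0.8,0]
    - [-0.3,0.5,0]
    - [-0.18,0.29,0]
  twist: [0,0,0,0,0]

```text
time: 55.02
tool_pos: [439.0, -161.1, 104.3]
tcp_rot: [3.141, -0.0, -0.002]
contact_force: [1.3, 0.7, -5.1]
grip_width: 63.0
finger_force: 30.0
```

>>> arm_command:
  gripper: [40,40,40,40,40]
  dp:
    - [0,0,0.2]
    - [0,0,0.4]
    - [0,0,0.5]
    - [0,0,0.3]
    - [0,0,0.1]
  twist: [0,0,0,0,0]

```text
time: 55.65
tool_pos: [439.5, -159.8, 65.9]
tcp_rot: [-3.141, 0.001, -0.001]
contact_force: [-0.2, -0.1, -4.3]
grip_width: 63.0
finger_force: 30.0
```

Expected contact is at a TCP height of about 60–61 mm, so I'll lower in small steps.

>>> arm_command:
  gripper: [40,40,40,40,40]
  dp:
    - [0,0,0.06]
    - [0,0,0.06]
    - [0,0,0.06]
    - [0,0,0.02]
    - [0,0,0]
  twist: [0,0,0,0,0]

```text
time: 56.28
tool_pos: [439.8, -160.3, 61.8]
tcp_rot: [3.141, -0.0, -0.001]
contact_force: [0.7, 0.4, -4.4]
grip_width: 63.6
finger_force: 30.0
```

>>> arm_command:
  gripper: [40,40,40,40,40]
  dp:
    - [0,0,0.04]
    - [0,0,0.04]
    - [0,0,0.02]
    - [0,0,0]
    - [0,0,0]
  twist: [0,0,0,0,0]

```text
time: 56.9
tool_pos: [439.8, -160.3, 61.6]
tcp_rot: [3.141, -0.001, -0.001]
contact_force: [-8.1, 3.0, 23.0]
grip_width: 62.8
finger_force: 30.0
```

Contact is made. I'll release the tin and go straight up.

>>> arm_command:
  gripper: [70,91.8,91.8,91.8,91.8]
  dp:
    - [0,0,0]
    - [0,0,0]
    - [0,0,0]
    - [0,0,0]
    - [0,0,-0.5]
  twist: [0,0,0,0,0]

```text
time: 57.52
tool_pos: [439.1, -159.9, 71.4]
tcp_rot: [-3.14, 0.002, -0.001]
contact_force: [0.3, 0.1, -0.5]
grip_width: 91.7
finger_force: 0.0
```

>>> arm_command:
  gripper: [91.8,91.8,91.8,91.8,91.8]
  dp:
    - [0,0,-1]
    - [0,0,-1]
    - [0,0,-1]
    - [0,0,-1]
    - [0,0,-1]
  twist: [0,0,0,0,0]

```text
time: 58.15
tool_pos: [439.7, -160.2, 198.4]
tcp_rot: [3.141, -0.001, -0.001]
contact_force: [1.4, -0.4, 0.5]
grip_width: 91.9
finger_force: 0.0
```

>>> arm_command:
  gripper: [91.8,91.8,91.8,91.8,91.8]
  dp:
    - [-0.4,1,-0.5]
    - [-0.4,1,0]
    - [-0.4,1,0]
    - [-0.4,1,0]
    - [-0.4,1,0]
  twist: [0,0,0,0,0]

```text
time: 58.78
tool_pos: [389.2, -285.9, 210.1]
tcp_rot: [3.141, -0.001, -0.001]
contact_force: [0.0, 0.0, -0.2]
grip_width: 91.7
finger_force: 0.0
```

```bash
python3 - <<'E'
from h import *
for n in('side','top'): cv2.imwrite(f'pics/{n}2.png',capture(n)[:,:,::-1])
E
python3 loc.py | cut -c1-400
```

```text
P (189.36425120772947, 207.3587761674718, 517.5, (180, 191, 22, 41)) (254.59240290226205, 243.17328211694405, 390.5, (243, 233, 24, 22)) [551.7 160.8 427.3] [483.3  76.6  39. ] [782.4 116.   39. ]
Q (239.37652068126522, 319.1344282238443, 822.0, (225, 302, 30, 37)) (186.73699318263365, 236.6691783279512, 464.5, (174, 226, 27, 22)) [500.3 264.8  46.5] [499.8 266.1  39. ] [502.7 263.5  39. ]
S (296.3295526149968, 259.75488342785127, 793.5, (284, 242, 27, 37)) (254.59240290226205, 243.17328211694405, 390.5, (243, 233, 24, 22)) [483.3  76.2  45.5] [483.3  76.6  39. ] [484.9  73.6  39. ]
scale (364.0276296189515, 203.82326654173275, 3468.5, (323, 169, 83, 72)) (340.0804873177551, 259.3750748951468, 3338.0, (308, 229, 65, 62)) [ 440.1 -163.1   22. ] [ 440.1 -162.    32. ] [ 438.5 -156.8   32. ]
pale [677.  40.  60.]
mug [673. 323.  90.]
brush [ 417. -340.   20.]
machine front [ 639. -181.    0.]
cup [ 590. -145.   60.]
```

View pics/side2.png

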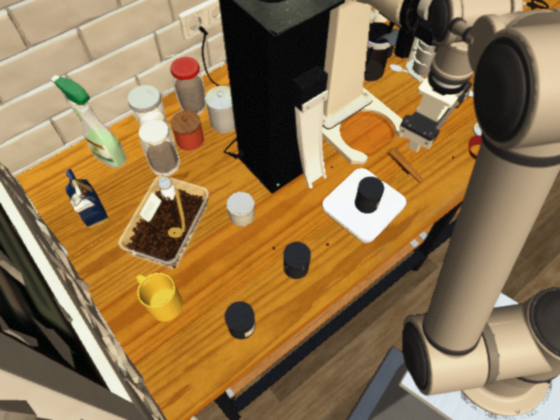

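View pics/top2.png

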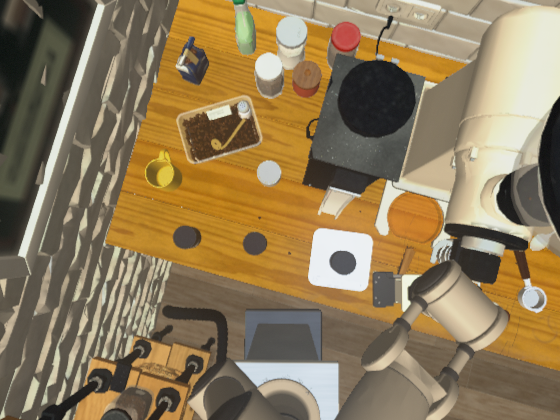

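The tested tin stands upright near the middle of the scale, at (343,262) in the top view and (369,195) in the side view. The tight tins are upright within about 4 mm of their starting places, at (186,237) and (255,243). The scale, pale tin, mug and brush have not moved, and the gripper is clear, so I'm handing in.

```bash
python3 -c "
from plant import *
print(close_job())"
```

```text
the job is handed in; nothing more can be done
None
```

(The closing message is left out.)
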